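# Lock the fixture plate with its ball-lock pin

## Robot

A 6-joint arm with a two-finger parallel gripper is mounted at the origin on a cart in front of the work surface, level with it; the furniture and walls round the work are solid. World frame = base frame: x ahead of the robot, y to its left, z up, the work surface at z = 0. Lengths are in mm, angles in rad, forces in N, time in s.
With the tool pointing down it reaches from about 300 to 875 mm from the base axis. Payload 4.2 kg.
Tool frame: the origin (TCP) lies on the centre line of the jaws, within the pads' length; the fingertips stand 22 mm ahead of it and the grasp point (between the pads) lies 3 mm ahead of it (bot.tip_reach is the distance from the TCP to the fingertips, in mm); z points along the fingers, y is the direction in which the jaws open and shut (so a half turn about z gives the same grasp; the last joint's range is limited). The gripper opens to 85 mm and grips with 20 to 120 N. Pads are 22 mm wide; open, the fingers measure 114 mm over their backs; the gripper's body (76 mm by 85 mm) begins 54 mm behind the grasp point. The pads swing forward as they close: fully open they stand 13 mm farther back than shut.
Start: joints at [-1.138, 0.32, 1.565, -0, 1.257, -0.02], TCP at [251.558, -517.066, 253.338] pointing down, gripper open.
Joint ranges: [-3.11, 3.11], [-0.84, 2.01], [0.21, 2.61], [-1.34, 4.49], [0.05, 2.63], [-2.56, 2.56]. Speed limits (rad/s): [2.57, 2.57, 3.14, 3.14, 3.14, 3.14].

## Interface

Orientations are given as a rotation vector (axis times angle).
In Python, from plant import monitor, capture, get_calibration, bot gives the robot as it stands. The module is installed in compiled form; this text tells all that it offers.
- The arm moves only by the tool jog_arm, never from a script. Its argument "commands" is a list that holds one entry, the list of rows, each a list of 7 numbers: the shift along the tool's x, y, z normalised to -1 to 1, where 1 is 1000 mm, then the turn, a rotation vector about the tool's x, y, z normalised to -1 to 1, where 1 is 30 degrees, then the opening, from 0 (shut) to 1 (fully open). A call has 1 to 10 rows; each row is the pose to reach, as a shift and turn from the pose measured when the call began, along the tool's axes at that moment; what a row does not reach only later rows make up. A row lasts 1/12 s, in which the tool goes at most 41.7 mm and 7.16 degrees, less where a joint would pass 70% of its speed; a pose out of reach is approached as far as the arm can. A call with a number of a shift or a turn outside -1 to 1 is refused whole. A call with a gripper value outside its range is refused whole. The fingers move at their own pace and stop on an object; "grip_force" is the grip in N (left out, the last holds). Time passes only in rows, so rows that repeat a pose let the fingers close. It gives the time, the measured TCP pose, the force and the opening at its end, in the units of the state.
- monitor.observe(): the state, without advancing time (a new reading comes with each control period).
- capture(name): name is "side" or "top"; returns (picture, depth): 400x640x3 uint8, blue, green, red; 400x640 float32, mm along the optical axis (not along the pixel's ray), 0 where there is no reading.
- get_calibration(name): a dict with "fx", "fy", "cx", "cy" (pixels), "camera_from_world" (4x4, takes a point from world to camera coordinates). Camera axes: x right, y up, looking along -z (the intrinsics and any distortion apply to the point x, -y, -z); pixel columns grow to the right and rows downward; lengths in mm; the calibration is good to about 2 mm. A picture is of the moment at which its call begins. get_calibration takes no time and is no camera call.
- bot.sign_off(): hands the job in, once; it reports no verdict.
The state is a dict: "clock": time; "joint_pos": joint angles; "qd": joint speeds; "joint_torque": joint torques, N m; "ee_pos": TCP position; "ee_rot": TCP orientation; "force": force on the tool from outside, world axes, zero at the start; "moment": the same for the moment, N m; "width": opening from 0.0 (shut) to 1.0 (fully open).
Only numpy, scipy, OpenCV 4.12 (cv2) and the standard library are available. Lean on these libraries where they do the work, as an engineer would, in place of code of your own. Each camera call takes 0.05 s, during which the arm holds its last target.

## Task

The fixture plate on the bench is held by one ball-lock pin and its other hole is still open. Take the ball-lock pin out of the rack (the one with a thumb button on its handle), keep its button squeezed in while you put it down through the open hole until its flange sits on the plate, then let go so that the button springs out and the balls lock it. Leave the plain pin in the rack.

Things in the scene. Friction and masses are not known exactly. Their poses are not given: they have to be found in the camera images.
- lock_pin_grip (a point): Ball-lock pin, upright in a 34 mm square rack hole, lifts out. Point: on its axis at button-centre height, 31 mm above its flange's underside; z up. Dark handle 28 (x) by 44 mm (y), reaching 28 mm above and 25 mm below the point; button 18 wide, 30 high stands 6 mm out of its -x face. Flange 50 mm wide, 6 thick; 20 mm shank, nose tapering from 52 to 68 mm below flange to an 8 mm tip; 0.2-0.4 kg.
- thumb_button (a joint): That pin's spring button: 0 = out, 0.006 m = flush with the handle; 4 N starts it, 8 N holds it flush. Gripping the handle across its x faces presses it; let go, it springs out. It works two balls at +y and -y of the shank, 39 to 49 mm below the flange's underside: out, they measure 30 mm across and will not pass the fixture's hole; button in, they draw back flush.
- hole_mouth (a point): Centre of the fixture's open hole at the top of its light metal plate (170 x 94 mm), 80 mm above the bench. Plate and dark base plate, together 34 mm thick, have aligned round vertical holes 24 mm in diameter, open below; the fixture stands fixed on four feet. z up; x points along the plate to the like pin already home, 120 mm away (two steel rails 14 mm high lie between).
- plain_pin_grip (a point): Plain pin in the rack's other hole, 100 mm from the ball-lock pin, centre to centre; the two may be either way round. Same flange and shank, but a round knob head 36 mm in diameter, no button, no balls. Point on its axis 31 mm above its flange's underside. The rack's top is 80 mm above the bench.

How it is judged (in metres and radians):
On the way:
1. the ball-lock pin's nose is in the open hole, with the thumb button held in (horizontal distance between lock_pin_grip and hole_mouth below 0.015 m and z of lock_pin_grip in the frame of hole_mouth below 0.087 m and angle between lock_pin_grip's own z axis and vertical below 0.25 rad and value of joint thumb_button above 0.004 m), for 0.1 s.
At the end, for the whole second after the job is handed in: The ball-lock pin stands upright (within 7 degrees) in the fixture's open hole, centred within 8 mm, its flange down on the plate within 5 mm, and its button is fully out (less than 1.5 mm in) so that the balls lock it; the plain pin is still in the rack (horizontal distance between lock_pin_grip and hole_mouth below 0.008 m and z of lock_pin_grip in the frame of hole_mouth below 0.036 m and angle between lock_pin_grip's own z axis and vertical below 0.12 rad and value of joint thumb_button below 0.0015 m and horizontal distance between plain_pin_grip and hole_mouth above 0.1 m); the robot touches nothing.
It fails at once if the plain pin is moved by more than 30 mm (distance of plain_pin_grip from where it was at the start of the episode above 0.03 m).
It also fails if it takes over 38 s, if anything falls off the work surface, if the arm or the gripper's body presses on something with over 40 N, if the wrist force passes 120 N, or if a joint passes its speed limit or range.

## Working session

There is one attempt and no reset: what is moved stays moved. The work goes in short steps, Python scripts to look and compute and a tool call to move; the robot and the scene stay as the last step left them, time stands still between calls to the robot, and variables do not carry over. Pictures are saved under pics/ and viewed, and the job is handed in when it is done.

Besides the shell and the picture viewer there is one more tool, called after "Request:" by a JSON object that holds its "name" and its "arguments". jog_arm: Moves the arm, as the interface text tells. Scaled input: -1 to 1 covers 1000 mm each way for a shift and 30 degrees each way for a turn. Its arguments: {"type":"object","properties":{"commands":{"type":"array","items":{"type":"array","items":{"type":"array","items":{"type":"number","minimum":-1,"maximum":1}}}},"grip_force":{"type":"number"}},"required":["commands"]}

```bash
mkdir -p pics; cat > h.py <<'E'
import numpy as np,cv2
from plant import monitor,capture,get_calibration,bot
def look(name,tag):
    im,d=capture(name); cv2.imwrite(f'pics/{tag}.png',im); np.savez(f'pics/{tag}.npz',im=im,d=d); return im,d
def world(name,u,v,d):
    c=get_calibration(name); T=np.linalg.inv(c['camera_from_world'])
    u,v,d=map(lambda a:np.asarray(a,float),(u,v,d))
    p=np.stack([(u-c['cx'])/c['fx']*d,-(v-c['cy'])/c['fy']*d,-d,np.ones_like(d)],-1)
    return (p@T.T)[...,:3]
def ray(name,u,v,z):
    a=world(name,u,v,1.0);c=get_calibration(name);o=np.linalg.inv(c['camera_from_world'])[:3,3]
    return o+(a-o)*(z-o[2])/(a[2]-o[2])
E
python3 - <<'E'
from h import *
for n in('side','top'):
    look(n,n+'0'); c=get_calibration(n);print(n,c)
print(monitor.observe())
E
```

```text
side {'fx': 366.2288533418419, 'fy': 366.2288533418419, 'cx': 320.08802983839763, 'cy': 196.2921706388528, 'camera_from_world': array([[-9.99452230e-01,  2.51772252e-02,  2.14789950e-02,
         5.83322785e+02],
       [ 1.09181217e-02, -3.61838248e-01,  9.32176956e-01,
        -1.98122448e+02],
       [ 3.12415510e-02,  9.31900847e-01,  3.61365156e-01,
        -7.50291755e+02],
       [ 0.00000000e+00,  0.00000000e+00,  0.00000000e+00,
         1.00000000e+00]])}
top {'fx': 411.46670986860363, 'fy': 411.46670986860363, 'cx': 314.5418618735281, 'cy': 200.17951240709257, 'camera_from_world': array([[ 9.57752005e-02, -9.95395179e-01, -3.94326469e-03,
        -2.12726918e+02],
       [ 9.67140119e-01,  9.21177933e-02,  2.36968990e-01,
        -5.85161634e+02],
       [-2.35514545e-01, -2.65094420e-02,  9.71509212e-01,
        -8.63019478e+02],
       [ 0.00000000e+00,  0.00000000e+00,  0.00000000e+00,
         1.00000000e+00]])}
{'clock': 0.1, 'joint_pos': array([-1.13799087e+00,  3.20242331e-01,  1.56552216e+00,  8.11787701e-06,
        1.25739620e+00, -2.00130252e-02]), 'qd': array([ 0.00014143, -0.00193181, -0.00258156, -0.00090999, -0.00061715,
       -0.00183013]), 'joint_torque': array([-8.46241323e-05, -4.16408050e+01, -2.34705824e+01,  2.80884666e-05,
        4.90571532e-03,  4.94454611e-06]), 'ee_pos': array([ 251.40290303, -516.71313205,  252.57159308]), 'ee_rot': array([-3.05991893e+00, -7.04875561e-01,  4.92653614e-04]), 'force': array([-0.10109895,  0.63373703, -0.52224559]), 'moment': array([-0.06470791,  0.01652641,  0.00907839]), 'width': 0.9990623184850219}
```

View pics/side0.png

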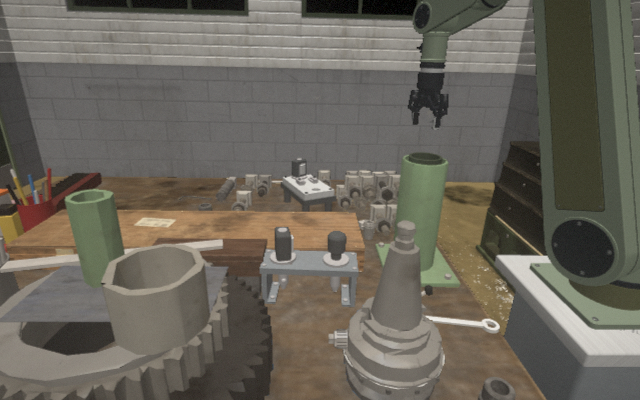

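View pics/top0.png

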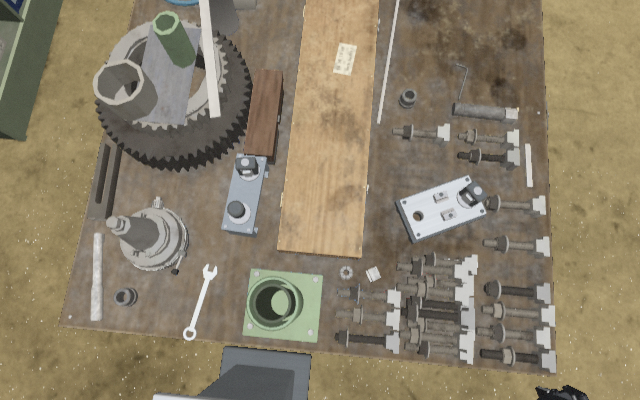

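The side view shows the rack with the square-handled pin at (283,243) and the knob at (337,245). In the top view the ball-lock pin is at (246,165), the plain pin at (237,210) and the open hole at (418,215). I'll enlarge these areas and measure them.

```bash
python3 - <<'E'
from h import *
T=np.load('pics/top0.npz');S=np.load('pics/side0.npz')
a=cv2.resize(T['im'][145:245,205:285],None,fx=5,fy=5,interpolation=cv2.INTER_CUBIC)
b=cv2.resize(T['im'][165:245,390:495],None,fx=3.8,fy=3.8,interpolation=cv2.INTER_CUBIC)
c=cv2.resize(S['im'][215:305,255:365],None,fx=5,fy=5,interpolation=cv2.INTER_CUBIC)
b=b[:500];o=np.zeros((500,a.shape[1]+b.shape[1],3),np.uint8);o[:,:a.shape[1]]=a;o[:b.shape[0],a.shape[1]:]=b
cv2.imwrite('pics/cropT.png',o);cv2.imwrite('pics/cropS.png',c)
for u,v in[(247,160),(246,165),(248,158),(237,208),(236,190),(228,230),(470,188),(418,215),(440,215),(285,285),(170,30),(115,75),(145,220),(372,210),(263,130),(170,100),(330,170)]:
    print(u,v,T['d'][v,u],world('top',u,v,T['d'][v,u]).round(0))
# height map: tall points
v,u=np.mgrid[0:400,0:640];P=world('top',u,v,T['d']);ok=T['d']>0
for x in range(150,900,50):
    print(x,[int(P[...,2][ok&(abs(P[...,0]-x)<25)&(abs(P[...,1]-y)<25)].max(initial=-9)) for y in range(400,-650,-50)])
E
```

```text
247 160 884.79285 [661.  -5. 138.]
246 165 882.73016 [650.  -4. 137.]
248 158 890.5652 [667.  -5. 133.]
237 208 859.62823 [554.   2. 138.]
236 190 927.62213 [607.  22.  81.]
228 230 905.2498 [515.  27.  82.]
470 188 868.1512 [ 644. -482.  138.]
418 215 943.3958 [ 595. -395.   51.]
440 215 914.47565 [ 593. -437.   79.]
285 285 945.5243 [ 411. -106.   12.]
170 30 810.06494 [871. 155. 270.]
115 75 875.2473 [806. 290. 191.]
145 220 842.8399 [509. 184. 149.]
372 210 1002.9379 [ 610. -296.   -4.]
263 130 947.5015 [751. -23.  95.]
170 100 905.4962 [779. 180. 150.]
330 170 956.7154 [ 680. -185.   63.]
150 [-9, -9, -9, -9, -9, 2, 1, 0, -9, -9, -9, -9, -9, -9, -9, -9, -9, -9, -9, -9, -9]
200 [-9, -9, -9, -9, -9, -9, -9, -9, -9, -9, -9, -9, -9, -9, -9, -9, -9, -9, -9, -9, -9]
250 [0, 3, 1, 1, 2, 0, 8, 1, 0, 0, 2, 1, 0, 0, 1, 1, 2, 0, 2, 268, 0]
300 [1, 1, 27, 1, 1, 2, 10, 3, 12, 23, 15, 21, 21, 46, 35, 72, 87, 78, 387, 349, 344]
350 [1, 25, 26, 38, 2, 2, 9, 3, 14, 257, 259, 259, 29, 41, 45, 82, 90, 79, 93, 44, 44]
400 [1, 25, 24, 58, 82, 102, 103, 10, 14, 257, 259, 258, 18, 45, 37, 83, 91, 91, 93, 40, 43]
450 [1, 24, 1, 113, 249, 174, 90, 8, 12, 22, 15, 23, 21, 49, 20, 80, 91, 91, 93, 46, 43]
500 [27, 31, 0, 112, 251, 188, 2, 82, 83, 77, 64, 62, 63, 63, 1, 76, 89, 92, 91, 47, 2]
550 [29, 32, 2, 83, 112, 91, 3, 86, 140, 81, 63, 64, 64, 62, 2, 81, 84, 82, 63, 30, 43]
600 [32, 32, 3, 2, 72, 2, 4, 82, 85, 82, 63, 64, 64, 63, 2, 83, 90, 97, 142, 82, 3]
650 [31, 33, 81, 85, 86, 85, 2, 82, 142, 83, 63, 63, 63, 63, 48, 81, 96, 136, 144, 82, 45]
700 [30, 86, 86, 224, 152, 151, 86, 84, 99, 98, 63, 64, 63, 64, 2, 2, 2, 80, 84, 2, 2]
750 [82, 87, 227, 226, 227, 153, 156, 156, 98, 99, 63, 63, 63, 63, 2, 2, 3, 2, 37, 43, 47]
800 [85, 85, 228, 226, 225, 152, 156, 155, 99, 99, 64, 63, 63, 64, 4, 43, 43, 49, 39, 44, 47]
850 [-9, 148, 149, 223, 271, 270, 157, 137, 99, 99, 63, 63, 64, 63, 11, 30, 33, 46, 30, 36, 45]
```

View pics/cropT.png

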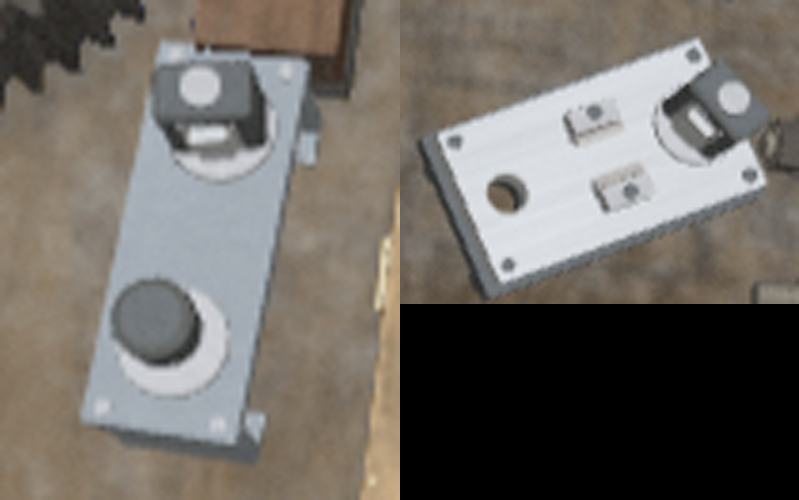

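View pics/cropS.png

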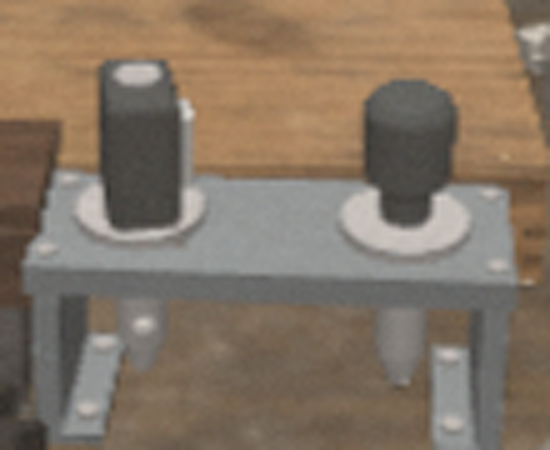

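```bash
python3 - <<'E'
from h import *
T=np.load('pics/top0.npz');im=T['im'];d=T['d']
v,u=np.mgrid[0:400,0:640];P=world('top',u,v,d)
def reg(mask,name):
    n,l,s,c=cv2.connectedComponentsWithStats(mask.astype(np.uint8))
    return [(s[i].tolist(),c[i].round(1)) for i in range(1,n) if s[i][4]>8]
g=im.min(2).astype(int)
box=lambda u0,u1,v0,v1:(u>=u0)&(u<u1)&(v>=v0)&(v<v1)
# white discs on handles
for b in((235,262,155,172),(475,490,178,196)):
    m=box(*b)&(g>140)&(P[...,2]>125)
    for s,c in reg(m,''): print('disc',s,c,ray('top',c[0],c[1],139).round(1), P[m][:,2].mean())
# handle tops by depth
for b in((230,265,150,180),(455,495,170,200)):
    m=box(*b)&(P[...,2]>132)&(d>0)
    Q=P[m];xy=Q[:,:2].astype(np.float32);print('top',len(Q),Q.mean(0).round(1),cv2.minAreaRect(xy))
# knob
m=box(225,250,195,225)&(P[...,2]>130);print('knob',m.sum(),cv2.minEnclosingCircle(P[m][:,:2].astype(np.float32)))
# hole
m=box(405,430,200,228)&(g<120)
for s,c in reg(m,''):print('hole dark',s,c,ray('top',*c,80).round(1))
m=box(400,490,170,245)&(abs(P[...,2]-80)<5)&(g>150);Q=P[m]
print('plate',m.sum(),Q[:,2].mean(),cv2.minAreaRect(Q[:,:2].astype(np.float32)))
m=box(215,275,145,245)&(abs(P[...,2]-80)<4);Q=P[m];print('rack',cv2.minAreaRect(Q[:,:2].astype(np.float32)))
# flanges white
for b in((235,265,165,183),(225,255,200,228)):
    m=box(*b)&(im.min(2)>165);
    for s,c in reg(m,''):print('fl',s,c)
S=np.load('pics/side0.npz');d=S['d'];P=world('side',u,v,d)
m=box(270,300,225,262)&(P[...,2]>92)&(P[...,2]<145)&(S['im'].max(2)<110)&(d>0)
Q=P[m];print('side handle',m.sum(),Q.mean(0),np.percentile(Q,[2,98],0).round(1))
# face line fit for yaw
f=Q[(Q[:,2]<130)];print(np.polyfit(f[:,0],f[:,1],1))
E
```

```text
disc [241, 158, 8, 8, 56] [244.5 161.7] [ 6.563e+02 -2.000e-01  1.390e+02] 137.3983608312602
disc [243, 170, 7, 2, 12] [246.2 170.4] [637.3  -6.5 139. ] 137.3983608312602
disc [475, 186, 7, 9, 54] [477.8 190.2] [ 640.1 -497.7  139. ] 140.23102725275194
top 247 [653.9  -1.4 137.3] ((655.0991821289062, -0.6831417083740234), (28.41214370727539, 44.177268981933594), 9.899551391601562)
top 249 [ 638.3 -494.1  137.9] ((638.1239013671875, -495.4874267578125), (44.19036865234375, 27.703882217407227), 44.983280181884766)
knob 203 ((473.43487548828125, -80.6803970336914), 134.8223419189453)
hole dark [413, 211, 10, 10, 74] [417.7 215.6] [ 587.  -387.6   80. ]
hole dark [405, 215, 6, 13, 43] [406.5 222.8] [ 568.4 -363.5   80. ]
plate 2341 79.1253102247279 ((612.6951904296875, -441.63775634765625), (94.24918365478516, 171.74632263183594), 25.57332420349121)
rack ((604.2454833984375, 0.819061279296875), (80.1460189819336, 183.15309143066406), 85.29451751708984)
fl [235, 169, 24, 14, 120] [243.8 177.5]
fl [243, 170, 7, 4, 19] [245.8 171.6]
fl [227, 202, 24, 26, 202] [240.7 216.7]
fl [249, 220, 5, 5, 11] [251.3 222.4]
side handle 418 [655.43625815  18.96014163 118.80025688] [[641.7  -8.8  93.4]
 [671.3  25.2 138. ]]
[ -0.24079472 178.87981273]
```

```bash
python3 - <<'E'
from h import *
T=np.load('pics/top0.npz');im=T['im'];d=T['d']
v,u=np.mgrid[0:400,0:640];P=world('top',u,v,d)
box=lambda u0,u1,v0,v1:(u>=u0)&(u<u1)&(v>=v0)&(v<v1)
m=box(240,290,60,165)&(abs(P[...,2]-98)<4);Q=P[m];print('block',cv2.boxPoints(cv2.minAreaRect(Q[:,:2].astype(np.float32))).round(),Q[:,2].mean())
m=box(430,465,180,230)&(abs(P[...,2]-94)<5);Q=P[m];print('rails',Q.min(0).round(),Q.max(0).round())
m=box(230,265,150,180)&(P[...,2]>132);r=cv2.minAreaRect(P[m][:,:2].astype(np.float32));print(cv2.boxPoints(r).round(1))
m=box(215,262,190,235)&(P[...,2]>128)&(P[...,2]<145);print('knob',m.sum(),cv2.minEnclosingCircle(P[m][:,:2].astype(np.float32)))
S=np.load('pics/side0.npz');d=S['d'];P=world('side',u,v,d)
print('cam',np.linalg.inv(get_calibration('side')['camera_from_world'])[:3,3])
for row in (240,245,250,255):
    print(row,[tuple(P[row,c].round(0).astype(int)) for c in range(274,296)])
from scipy.spatial.transform import Rotation as R
print(R.from_rotvec(monitor.observe()['ee_rot']).as_matrix().round(3))
E
```

```text
block [[668.  16.]
 [668. -51.]
 [907. -50.]
 [907.  18.]] 95.56575915647655
rails [ 580. -484.   89.] [ 646. -418.   99.]
[[ 360.6 -140.9]
 [ 383.1 -180.7]
 [ 682.1  -11.9]
 [ 659.6   27.9]]
knob 217 ((554.187255859375, 7.819949626922607), 17.781612396240234)
cam [608.60666137 612.82279354 443.28529068]
240 [(np.int64(684), np.int64(-109), np.int64(58)), (np.int64(671), np.int64(-1), np.int64(116)), (np.int64(667), np.int64(21), np.int64(128)), (np.int64(665), np.int64(24), np.int64(130)), (np.int64(663), np.int64(24), np.int64(130)), (np.int64(661), np.int64(25), np.int64(130)), (np.int64(659), np.int64(25), np.int64(130)), (np.int64(658), np.int64(22), np.int64(129)), (np.int64(656), np.int64(23), np.int64(129)), (np.int64(654), np.int64(23), np.int64(129)), (np.int64(652), np.int64(23), np.int64(129)), (np.int64(650), np.int64(22), np.int64(129)), (np.int64(649), np.int64(22), np.int64(128)), (np.int64(647), np.int64(22), np.int64(128)), (np.int64(645), np.int64(22), np.int64(129)), (np.int64(643), np.int64(20), np.int64(128)), (np.int64(641), np.int64(22), np.int64(129)), (np.in
[... 2614 characters left out ...]
 (np.int64(656), np.int64(24), np.int64(99)), (np.int64(655), np.int64(22), np.int64(97)), (np.int64(653), np.int64(21), np.int64(97)), (np.int64(651), np.int64(24), np.int64(99)), (np.int64(649), np.int64(22), np.int64(97)), (np.int64(647), np.int64(21), np.int64(97)), (np.int64(645), np.int64(21), np.int64(97)), (np.int64(644), np.int64(21), np.int64(97)), (np.int64(642), np.int64(20), np.int64(96)), (np.int64(640), np.int64(18), np.int64(95)), (np.int64(639), np.int64(2), np.int64(86)), (np.int64(637), np.int64(-3), np.int64(83)), (np.int64(635), np.int64(2), np.int64(86)), (np.int64(633), np.int64(1), np.int64(85))]
[[ 0.899  0.437 -0.001]
 [ 0.437 -0.899  0.001]
 [ 0.    -0.002 -1.   ]]
```

```bash
python3 - <<'E'
from h import *
T=np.load('pics/top0.npz');d=T['d']
for uu in(244,250,256,262):
    print(uu,[(v,*world('top',uu,v,d[v,uu]).round(0).astype(int).tolist()) for v in range(146,160)])
# move to above pin: target TCP, in tool axes
from scipy.spatial.transform import Rotation as R
s=monitor.observe();M=R.from_rotvec(s['ee_rot']).as_matrix()
print(M.T@(np.array([655,-.2,300])-s['ee_pos']),(M.T@(np.array([500,-300,330])-s['ee_pos'])))
E
```

```text
244 [(146, 707, 15, 96), (147, 706, 15, 94), (148, 703, 15, 96), (149, 701, 15, 95), (150, 699, 15, 93), (151, 695, 13, 98), (152, 694, 14, 94), (153, 691, 13, 95), (154, 690, 14, 91), (155, 691, 16, 80), (156, 688, 15, 82), (157, 687, 15, 81), (158, 665, 2, 139), (159, 662, 1, 141)]
250 [(146, 709, 2, 95), (147, 708, 2, 92), (148, 704, 1, 96), (149, 702, 1, 94), (150, 700, 1, 94), (151, 698, 0, 94), (152, 694, 0, 96), (153, 692, 0, 96), (154, 692, 0, 91), (155, 691, 1, 85), (156, 690, 2, 80), (157, 669, -10, 136), (158, 667, -10, 136), (159, 665, -10, 135)]
256 [(146, 383, -181, 976), (147, 708, -12, 96), (148, 706, -12, 94), (149, 703, -13, 97), (150, 702, -12, 92), (151, 699, -13, 93), (152, 697, -13, 94), (153, 693, -14, 97), (154, 692, -14, 94), (155, 691, -14, 91), (156, 692, -12, 79), (157, 689, -13, 81), (158, 688, -12, 78), (159, 685, -13, 78)]
262 [(146, 711, -26, 97), (147, 710, -26, 94), (148, 707, -26, 95), (149, 705, -26, 94), (150, 702, -26, 94), (151, 700, -27, 95), (152, 698, -27, 94), (153, 694, -28, 97), (154, 693, -28, 94), (155, 691, -28, 93), (156, 691, -27, 86), (157, 692, -25, 75), (158, 687, -27, 84), (159, 686, -27, 80)]
[ 588.89810239 -287.95872701  -46.95404759] [318.35805272 -86.23266338 -77.28088026]
```

Request:
{"name": "jog_arm", "arguments": {"commands": [[[0.02, 0, -0.03, 0, 0, -0.2, 0.75], [0.05, -0.01, -0.06, 0, 0, -0.4, 0.75], [0.09, -0.03, -0.08, 0, 0, -0.6, 0.75], [0.13, -0.05, -0.08, 0, 0, -0.8, 0.75], [0.17, -0.07, -0.08, 0, 0, -1, 0.75], [0.21, -0.09, -0.08, 0, 0, -1, 0.75], [0.25, -0.11, -0.08, 0, 0, -1, 0.75], [0.28, -0.13, -0.08, 0, 0, -1, 0.75], [0.32, -0.15, -0.08, 0, 0, -1, 0.75], [0.35, -0.17, -0.08, 0, 0, -1, 0.75]]], "grip_force": 60}}

```text
clock: 0.93
ee_pos: [486.1, -219.4, 332.5]
ee_rot: [-2.773, -1.472, 0.0]
force: [0.1, -0.7, 0.3]
width: 0.749
```

```bash
cat >> h.py <<'E'
from scipy.spatial.transform import Rotation as R
def plan(xyz,yaw):
    s=monitor.observe();M=R.from_rotvec(s['ee_rot']).as_matrix();a=np.radians(yaw)
    G=np.array([[np.cos(a),np.sin(a),0],[np.sin(a),-np.cos(a),0],[0,0,-1]])
    print('t',s['clock'],'pos',s['ee_pos'].round(1),'F',s['force'].round(1),'w',round(s['width']*85,1),'j',s['joint_pos'].round(2),'yaw',np.degrees(np.arctan2(M[1,0],M[0,0])).round(1),'tilt',np.degrees(np.arccos(-M[2,2])).round(2))
    print('shift',((M.T@(np.array(xyz)-s['ee_pos']))/1000).round(4),'turn',(R.from_matrix(M.T@G).as_rotvec(degrees=True)/30).round(3))
E
python3 -c "
from h import *
plan((655,-.2,280),99.9)"
```

```text
t 0.9333 pos [ 486.1 -219.4  332.5] F [ 0.1 -0.7  0.3] w 63.6 j [-0.45  0.21  1.51  0.    1.42  0.15] yaw 55.9 tilt 0.11
shift [0.2761 0.0173 0.0526] turn [-0.003 -0.003 -1.465]
```

Request:
{"name": "jog_arm", "arguments": {"commands": [[[0.04, 0.002, 0, 0, 0, -0.2, 0.75], [0.08, 0.005, 0, 0, 0, -0.4, 0.75], [0.12, 0.007, 0.01, 0, 0, -0.6, 0.75], [0.16, 0.01, 0.02, 0, 0, -0.8, 0.75], [0.2, 0.012, 0.03, 0, 0, -1, 0.75], [0.24, 0.015, 0.04, 0, 0, -1, 0.75], [0.276, 0.017, 0.053, 0, 0, -1, 0.75], [0.276, 0.017, 0.053, 0, 0, -1, 0.75], [0.276, 0.017, 0.053, 0, 0, -1, 0.75]]]}}

```text
clock: 1.68
ee_pos: [654.8, 1.5, 277.2]
ee_rot: [-2.292, -2.142, 0.005]
force: [-0.0, -0.1, -0.6]
width: 0.748
```

```bash
python3 -c "
from h import *
plan((655,-.2,180),99.9)"
```

```text
t 1.6833 pos [654.8   1.5 277.2] F [-0.  -0.1 -0.6] w 63.6 j [-0.02  0.44  1.32  0.    1.39  0.05] yaw 86.1 tilt 0.31
shift [-0.0018  0.0009  0.0972] turn [-0.01  -0.003 -0.46 ]
```

Request:
{"name": "jog_arm", "arguments": {"commands": [[[-0.002, 0.001, 0.02, -0.01, 0, -0.23, 0.75], [-0.002, 0.001, 0.05, -0.01, 0, -0.46, 0.75], [-0.002, 0.001, 0.085, -0.01, 0, -0.46, 0.75], [-0.002, 0.001, 0.097, -0.01, 0, -0.46, 0.75], [-0.002, 0.001, 0.097, -0.01, 0, -0.46, 0.75]]]}}

```text
clock: 2.1
ee_pos: [652.2, -1.9, 176.7]
ee_rot: [-2.019, -2.398, 0.007]
force: [-0.9, -0.3, 0.1]
width: 0.748
```

```bash
python3 -c "
from h import *
plan((655,-.2,120),99.9)
a,_=look('side','s1');b,_=look('top','t1')
cv2.imwrite('pics/c1.png',np.hstack([cv2.resize(a[170:290,240:360],None,fx=3.3,fy=3.3),cv2.resize(b[120:240,190:310],None,fx=3.3,fy=3.3)]))"
```

```text
t 2.1 pos [652.2  -1.9 176.7] F [-0.9 -0.3  0.1] w 63.6 j [-0.02  0.5   1.48  0.    1.17 -0.19] yaw 99.8 tilt 0.47
shift [0.001  0.0034 0.0567] turn [-0.015 -0.005 -0.003]
```

View pics/c1.png

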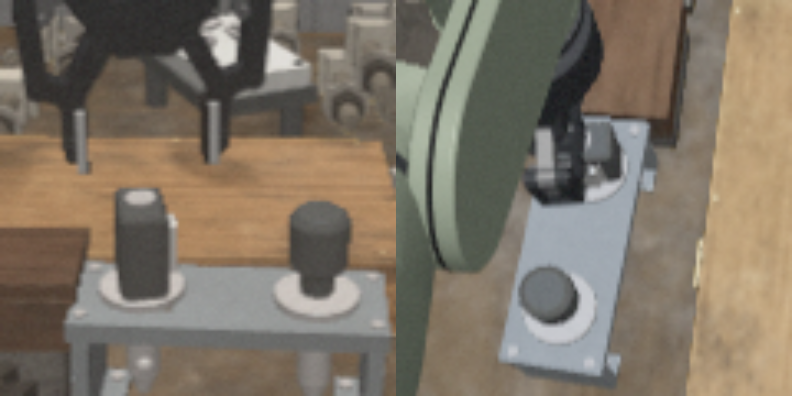

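The side view shows the pads straddling the square-handled pin, with crop columns 80 and 213 on either side of the handle at 145. The plain pin is clear. I'll descend and close.

Request:
{"name": "jog_arm", "arguments": {"commands": [[[0.001, 0.004, 0.02, -0.015, -0.005, 0, 0.75], [0.001, 0.004, 0.04, -0.015, -0.005, 0, 0.75], [0.001, 0.004, 0.054, -0.015, -0.005, 0, 0.75], [0.001, 0.004, 0.054, -0.015, -0.005, 0, 0.75]]]}}

```text
clock: 2.53
ee_pos: [658.2, -0.4, 126.5]
ee_rot: [2.02, 2.399, 0.007]
force: [-0.8, -0.3, -1.3]
width: 0.751
```

```bash
python3 -c "
from h import *
plan((655,-.2,120),99.9)
a,_=look('side','s2')
cv2.imwrite('pics/c2.png',cv2.resize(a[170:290,240:360],None,fx=4,fy=4))"
```

```text
t 2.5333 pos [ 6.582e+02 -4.000e-01  1.265e+02] F [-0.8 -0.3 -1.3] w 63.8 j [-0.02  0.54  1.54  0.    1.05 -0.19] yaw 99.8 tilt 0.4
shift [ 0.0007 -0.0032  0.0065] turn [ 0.013  0.002 -0.003]
```

View pics/c2.png

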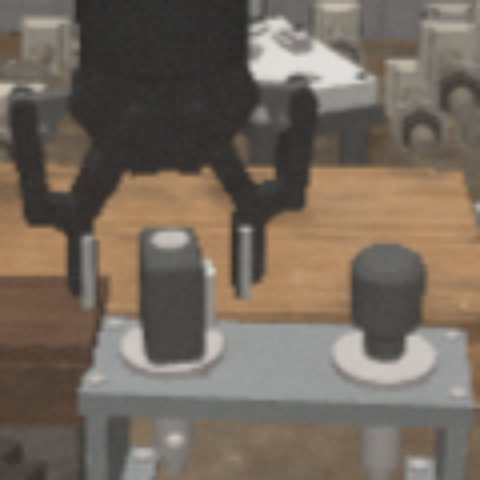

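Request:
{"name": "jog_arm", "arguments": {"commands": [[[0.001, -0.002, 0.006, 0.013, 0, 0, 0.75], [0.001, -0.002, 0.006, 0.013, 0, 0, 0.75], [0.001, -0.002, 0.006, 0.013, 0, 0, 0.75], [0.001, -0.002, 0.006, 0.013, 0, 0, 0.2], [0.001, -0.002, 0.006, 0.013, 0, 0, 0.2], [0.001, -0.002, 0.006, 0.013, 0, 0, 0.2], [0.001, -0.002, 0.006, 0.013, 0, 0, 0.2], [0.001, -0.002, 0.006, 0.013, 0, 0, 0.2], [0.001, -0.002, 0.006, 0.013, 0, 0, 0.2], [0.001, -0.002, 0.006, 0.013, 0, 0, 0.2]]], "grip_force": 60}}

```text
clock: 3.42
ee_pos: [658.4, 0.5, 123.3]
ee_rot: [2.02, 2.399, 0.005]
force: [2.8, 0.3, 5.7]
width: 0.323
```

```bash
python3 -c "
from h import *
plan((655,-.2,120),99.9)
a,_=look('side','s3')
cv2.imwrite('pics/c3.png',cv2.resize(a[170:290,240:360],None,fx=4,fy=4))"
```

```text
t 3.4167 pos [6.584e+02 5.000e-01 1.233e+02] F [2.8 0.3 5.7] w 27.4 j [-0.02  0.54  1.54 -0.    1.05 -0.19] yaw 99.8 tilt 0.38
shift [-0.0001 -0.0034  0.0033] turn [ 0.012  0.004 -0.003]
```

View pics/c3.png

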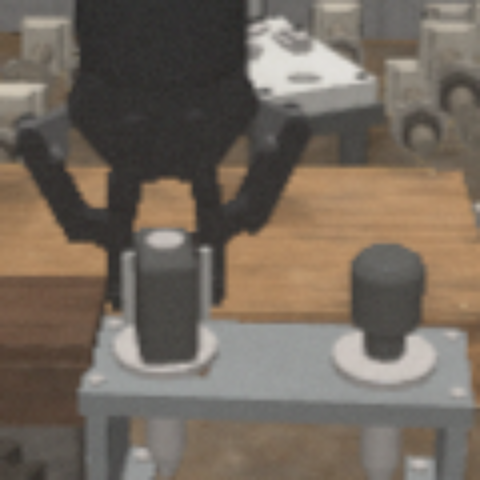

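Request:
{"name": "jog_arm", "arguments": {"commands": [[[0, 0, -0.02, 0.012, 0, 0, 0.2], [0, 0, -0.045, 0.012, 0, 0, 0.2], [0, 0, -0.075, 0.012, 0, 0, 0.2], [0, 0, -0.11, 0.012, 0, 0, 0.2], [0, 0, -0.145, 0.012, 0, 0, 0.2], [0, 0, -0.17, 0.012, 0, 0, 0.2], [0, 0, -0.17, 0.012, 0, 0, 0.2]]]}}

```text
clock: 4.05
ee_pos: [658.9, 0.6, 299.0]
ee_rot: [2.017, 2.396, 0.007]
force: [0.7, -0.8, -0.8]
width: 0.323
```

```bash
python3 -c "
from h import *
plan((587,-387.5,270),99.9)
a,_=look('side','s4')
cv2.imwrite('pics/c4.png',cv2.resize(a[100:290,200:360],None,fx=3,fy=3))"
```

```text
t 4.05 pos [6.589e+02 6.000e-01 2.990e+02] F [ 0.7 -0.8 -0.8] w 27.4 j [-0.02  0.43  1.28 -0.    1.42 -0.19] yaw 99.8 tilt 0.6
shift [-0.37   -0.1372  0.0292] turn [ 0.018  0.008 -0.003]
```

View pics/c4.png

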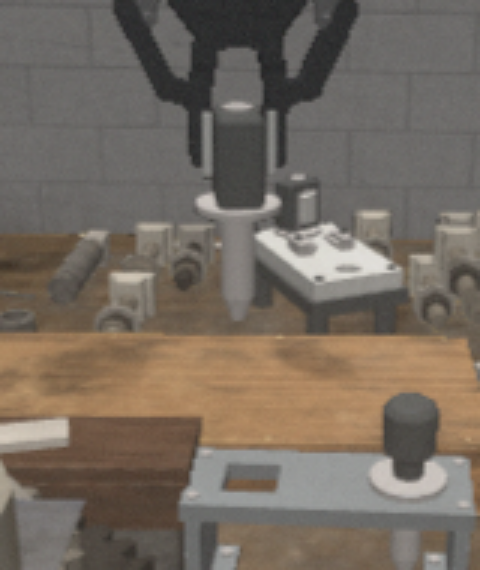

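Request:
{"name": "jog_arm", "arguments": {"commands": [[[-0.03, -0.011, 0, 0.018, 0.008, 0, 0.2], [-0.065, -0.024, 0, 0.018, 0.008, 0, 0.2], [-0.1, -0.037, 0, 0.018, 0.008, 0, 0.2], [-0.138, -0.051, 0, 0.018, 0.008, 0, 0.2], [-0.176, -0.065, 0, 0.018, 0.008, 0, 0.2], [-0.214, -0.079, 0, 0.018, 0.008, 0, 0.2], [-0.252, -0.093, 0.005, 0.018, 0.008, 0, 0.2], [-0.29, -0.108, 0.01, 0.018, 0.008, 0, 0.2], [-0.33, -0.122, 0.015, 0.018, 0.008, 0, 0.2], [-0.36, -0.133, 0.02, 0.018, 0.008, 0, 0.2]]]}}

```text
clock: 4.93
ee_pos: [586.0, -379.3, 271.9]
ee_rot: [-2.019, -2.394, 0.008]
force: [0.5, 0.6, -1.8]
width: 0.323
```

```bash
python3 -c "
from h import *
plan((587,-387.5,220),99.9)"
```

```text
t 4.9333 pos [ 586.  -379.3  271.9] F [ 0.5  0.6 -1.8] w 27.5 j [-0.59  0.52  1.2  -0.    1.43 -0.76] yaw 99.7 tilt 0.65
shift [-0.0085  0.0001  0.0519] turn [-0.02  -0.009 -0.006]
```

Request:
{"name": "jog_arm", "arguments": {"commands": [[[-0.008, 0, 0.02, -0.01, -0.004, 0, 0.2], [-0.008, 0, 0.045, -0.01, -0.004, 0, 0.2], [-0.008, 0, 0.052, -0.01, -0.004, 0, 0.2], [-0.008, 0, 0.052, -0.01, -0.004, 0, 0.2], [-0.008, 0, 0.052, -0.01, -0.004, 0, 0.2]]]}}

```text
clock: 5.35
ee_pos: [586.6, -386.3, 218.5]
ee_rot: [-2.019, -2.396, 0.004]
force: [0.0, -0.2, -2.4]
width: 0.32
```

```bash
python3 -c "
from h import *
plan((587,-387.5,200),99.9)
a,_=look('side','s5');b,_=look('top','t5')
plan((587,-387.5,200),99.9)
cv2.imwrite('pics/c5.png',np.hstack([cv2.resize(a[120:240,240:360],None,fx=3.3,fy=3.3),cv2.resize(b[140:260,380:500],None,fx=3.3,fy=3.3)]))"
```

```text
t 5.35 pos [ 586.6 -386.3  218.5] F [ 0.  -0.2 -2.4] w 27.2 j [-0.6   0.55  1.28 -0.    1.32 -0.77] yaw 99.8 tilt 0.49
shift [-0.0014  0.0003  0.0185] turn [-0.014 -0.009 -0.004]
t 5.45 pos [ 587.6 -386.7  221.1] F [-0.4  0.2 -0.9] w 27.1 j [-0.6   0.55  1.28 -0.    1.32 -0.77] yaw 99.8 tilt 0.22
shift [-0.0008 -0.0007  0.0211] turn [-0.007 -0.002 -0.004]
```

View pics/c5.png

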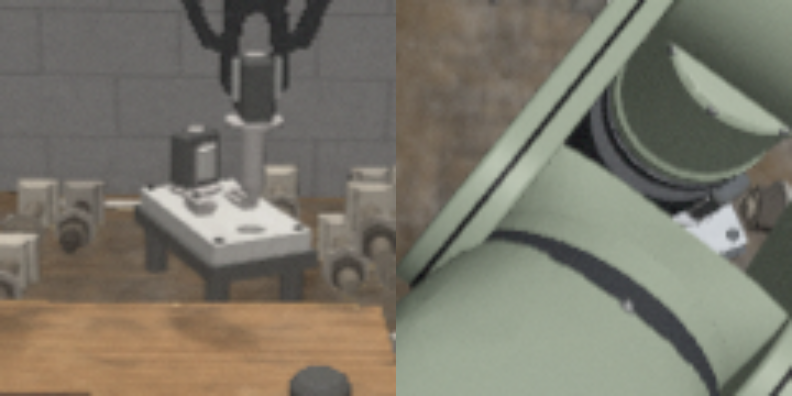

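```bash
python3 - <<'E'
from h import *
S=np.load('pics/side0.npz');im=S['im'];v,u=np.mgrid[0:400,0:640]
def cc(m):
    n,l,s,c=cv2.connectedComponentsWithStats(m.astype(np.uint8));return [(s[i].tolist(),c[i].round(2)) for i in range(1,n) if s[i][4]>5]
for q in('side0','s4','s5'):
    I=np.load(f'pics/{q}.npz')['im'].min(2).astype(int)
    m=(u>305)&(u<328)&(v>183)&(v<195)&(I<150);
    for s,c in cc(m):print(q,'hole',s,c,ray('side',*c,80).round(1))
# known-project
def proj(n,p):
    c=get_calibration(n);q=c['camera_from_world']@np.r_[p,1];return (c['cx']+c['fx']*q[0]/-q[2], c['cy']-c['fy']*q[1]/-q[2])
print('pred hole side',proj('side',(587,-387.5,80)))
D=np.load('pics/s5.npz');I=D['im'].astype(int);P=world('side',u,v,D['d'])
for r in range(156,186,2):
    m=(v==r)&(u>300)&(u<335)&(D['d']>0)&(abs(P[...,1]+387)<25)&(P[...,2]>100)
    if m.sum(): 
        uu=u[m];print(r,uu.min(),uu.max(),uu.mean(),P[m].mean(0).round(1),P[m][:,1].max().round(1))
s=monitor.observe()['ee_pos']
for dz in(-43,-60,-80,-100,-111):print('pred axis',dz,np.round(proj('side',s+[0,0,dz]),1))
E
python3 -c "
import cv2
a=cv2.imread('pics/s5.png')
cv2.imwrite('pics/c5b.png',cv2.resize(a[145:205,285:345],None,fx=10,fy=10,interpolation=cv2.INTER_NEAREST))"
```

```text
side0 hole [312, 189, 8, 1, 8] [315.5 189. ] [ 589.  -381.9   80. ]
side0 hole [306, 191, 22, 4, 46] [318.65 193.2 ] [ 580.6 -347.9   80. ]
s4 hole [312, 189, 7, 1, 7] [315. 189.] [ 590.5 -381.9   80. ]
s4 hole [306, 191, 22, 4, 46] [318.65 193.2 ] [ 580.6 -347.9   80. ]
s5 hole [312, 189, 8, 1, 8] [315.5 189. ] [ 589.  -381.9   80. ]
s5 hole [306, 191, 22, 4, 46] [318.65 193.2 ] [ 580.6 -347.9   80. ]
pred hole side (np.float64(316.166948916649), np.float64(188.35161356972333))
156 309 325 317.1333333333333 [ 586.4 -370.7  181.2] -362.2
158 309 325 316.72727272727275 [ 587.4 -367.3  176.4] -362.5
160 314 320 317.0 [ 586.4 -376.2  168.3] -373.2
162 314 320 317.0 [ 586.3 -376.7  162.4] -374.0
164 314 320 317.0 [ 586.2 -376.1  156.7] -371.8
166 314 320 317.0 [ 586.1 -377.1  150.6] -374.6
168 314 320 317.0 [ 586.  -376.2  145. ] -373.5
170 314 320 317.0 [ 585.9 -376.3  139.1] -372.7
172 314 320 317.0 [ 585.7 -376.5  133.2] -373.9
174 314 320 317.0 [ 585.6 -376.8  127.1] -372.1
176 314 319 316.5 [ 586.9 -376.8  121.2] -375.5
178 315 318 316.5 [ 586.8 -376.9  115.2] -375.3
180 315 318 316.5 [ 586.7 -380.4  108. ] -378.5
pred axis -43 [316.6 155.6]
pred axis -60 [316.5 161.4]
pred axis -80 [316.3 168.2]
pred axis -100 [316.2 174.9]
pred axis -111 [316.1 178.6]
```

View pics/c5b.png

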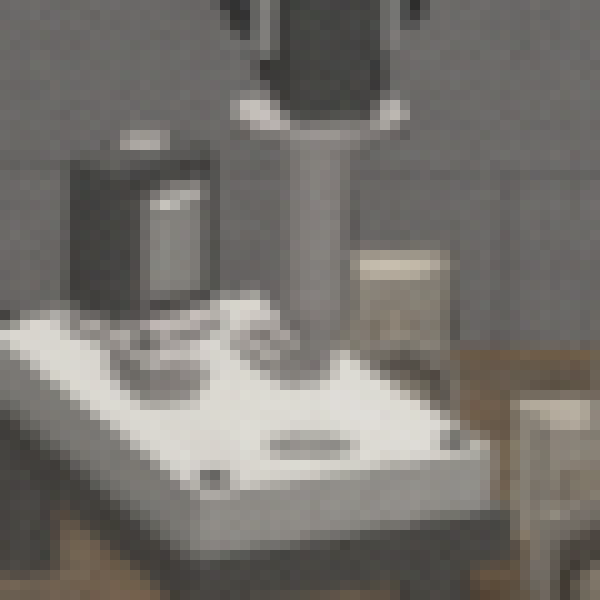

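Request:
{"name": "jog_arm", "arguments": {"commands": [[[-0.001, 0.001, 0.01, -0.005, -0.002, 0, 0.2], [-0.001, 0.001, 0.02, -0.005, -0.002, 0, 0.2], [-0.001, 0.001, 0.03, -0.005, -0.002, 0, 0.2], [-0.001, 0.001, 0.035, -0.005, -0.002, 0, 0.2], [-0.001, 0.001, 0.04, -0.005, -0.002, 0, 0.2], [-0.001, 0.001, 0.045, -0.005, -0.002, 0, 0.2]]]}}

```text
clock: 5.95
ee_pos: [588.5, -387.4, 175.4]
ee_rot: [-2.023, -2.402, 0.001]
force: [-0.4, -0.1, -3.1]
width: 0.321
```

```bash
python3 -c "
from h import *
plan((588,-387.5,160),99.9)
a,_=look('side','s6')
plan((588,-387.5,160),99.9)
cv2.imwrite('pics/c6.png',cv2.resize(a[145:205,285:345],None,fx=10,fy=10,interpolation=cv2.INTER_NEAREST))"
```

```text
t 5.95 pos [ 588.5 -387.4  175.4] F [-0.4 -0.1 -3.1] w 27.3 j [-0.6   0.57  1.34 -0.    1.22 -0.77] yaw 99.8 tilt 0.08
shift [-0.0001 -0.0005  0.0154] turn [-0.003 -0.001 -0.004]
t 6.0 pos [ 588.1 -387.2  174.3] F [-0.8  0.  -3.6] w 27.0 j [-0.6   0.57  1.35 -0.    1.22 -0.77] yaw 99.8 tilt 0.18
shift [-0.0003 -0.0002  0.0143] turn [-0.005 -0.003 -0.004]
```

View pics/c6.png

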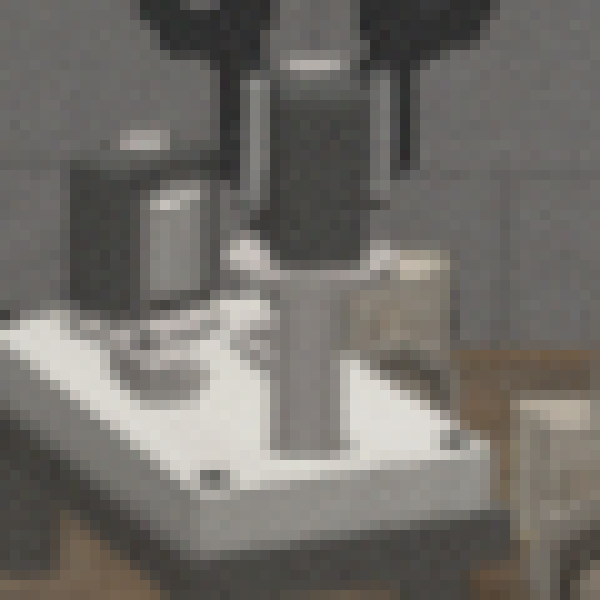

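Request:
{"name": "jog_arm", "arguments": {"commands": [[[0, 0, 0.007, -0.005, -0.003, 0, 0.2], [0, 0, 0.014, -0.005, -0.003, 0, 0.2], [0, 0, 0.021, -0.005, -0.003, 0, 0.2], [0, 0, 0.028, -0.005, -0.003, 0, 0.2]]]}}

```text
clock: 6.33
ee_pos: [588.0, -387.1, 145.5]
ee_rot: [-2.024, -2.403, 0.0]
force: [0.2, 0.6, -3.4]
width: 0.324
```

```bash
python3 -c "
from h import *
plan((588,-387.5,124),99.9)"
```

```text
t 6.3333 pos [ 588.  -387.1  145.5] F [ 0.2  0.6 -3.4] w 27.5 j [-0.6   0.59  1.39 -0.    1.16 -0.77] yaw 99.8 tilt 0.01
shift [-0.0004 -0.      0.0215] turn [-0.    -0.    -0.004]
```

No contact force; continuing to seat.

Request:
{"name": "jog_arm", "arguments": {"commands": [[[0, 0, 0.006, 0, 0, 0, 0.2], [0, 0, 0.012, 0, 0, 0, 0.2], [0, 0, 0.017, 0, 0, 0, 0.2], [0, 0, 0.02, 0, 0, 0, 0.2], [0, 0, 0.021, 0, 0, 0, 0.2], [0, 0, 0.021, 0, 0, 0, 0.2]]]}}

```text
clock: 6.83
ee_pos: [587.9, -387.1, 124.3]
ee_rot: [-2.024, -2.402, 0.0]
force: [-0.2, 0.1, -2.4]
width: 0.324
```

```bash
python3 -c "
from h import *
plan((588,-387.5,124),99.9)
a,_=look('side','s7')
plan((588,-387.5,124),99.9)
cv2.imwrite('pics/c7.png',cv2.resize(a[145:205,285:345],None,fx=10,fy=10,interpolation=cv2.INTER_NEAREST))"
```

```text
t 6.8333 pos [ 587.9 -387.1  124.3] F [-0.2  0.1 -2.4] w 27.5 j [-0.6   0.61  1.41 -0.    1.12 -0.77] yaw 99.8 tilt 0.03
shift [-0.0004 -0.      0.0003] turn [-0.001 -0.001 -0.004]
t 6.8833 pos [ 588.1 -387.2  124.6] F [ 0.1  0.3 -2.8] w 27.3 j [-0.6   0.61  1.41  0.    1.12 -0.77] yaw 99.8 tilt 0.01
shift [-0.0003 -0.0002  0.0006] turn [ 0.     0.    -0.004]
```

View pics/c7.png

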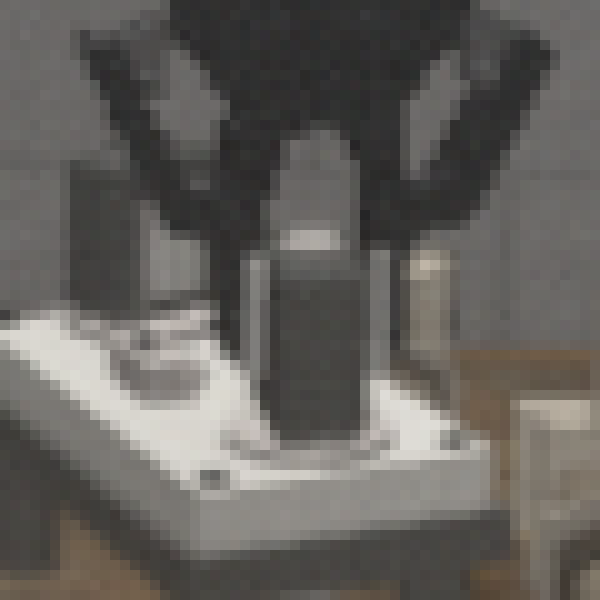

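Request:
{"name": "jog_arm", "arguments": {"commands": [[[0, 0, 0.001, 0, 0, 0, 0.2], [0, 0, 0.002, 0, 0, 0, 0.2], [0, 0, 0.003, 0, 0, 0, 0.2], [0, 0, 0.003, 0, 0, 0, 0.2]]]}}

```text
clock: 7.22
ee_pos: [588.4, -387.3, 123.3]
ee_rot: [2.022, 2.401, 0.0]
force: [-1.9, 0.2, 4.4]
width: 0.321
```

Contact: the force rose by about 7 N at z 123.3, which matches the predicted seating height. I'll release.

Request:
{"name": "jog_arm", "arguments": {"commands": [[[0, 0, 0, 0, 0, 0, 0.7], [0, 0, 0, 0, 0, 0, 0.7], [0, 0, 0, 0, 0, 0, 0.7], [0, 0, 0, 0, 0, 0, 0.7], [0, 0, 0, 0, 0, 0, 0.7], [0, 0, 0, 0, 0, 0, 0.7]]]}}

```text
clock: 7.72
ee_pos: [588.5, -387.3, 123.1]
ee_rot: [2.023, 2.401, 0.0]
force: [0.8, 0.8, -0.0]
width: 0.699
```

```bash
python3 -c "
from h import *
plan((588,-387.5,124),99.9)
a,_=look('side','s8')
cv2.imwrite('pics/c8.png',cv2.resize(a[145:205,285:345],None,fx=10,fy=10,interpolation=cv2.INTER_NEAREST))"
```

```text
t 7.7167 pos [ 588.5 -387.3  123.1] F [ 0.8  0.8 -0. ] w 59.4 j [-0.6   0.61  1.41  0.    1.12 -0.77] yaw 99.8 tilt 0.11
shift [-0.0001 -0.0005 -0.0009] turn [ 0.003  0.003 -0.004]
```

View pics/c8.png

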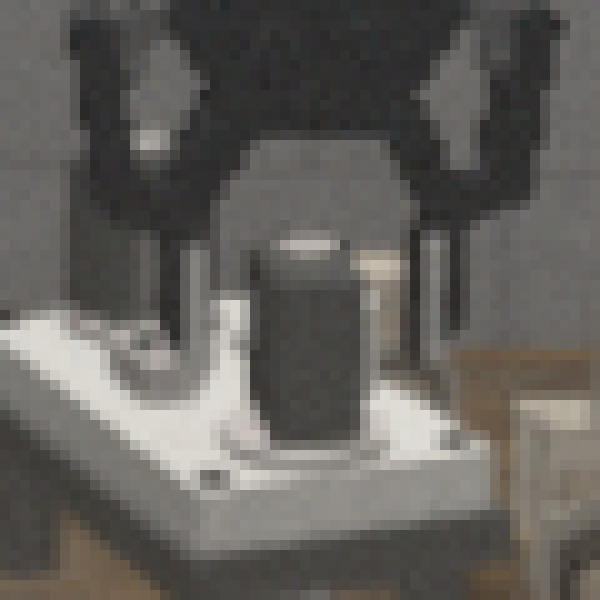

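Request:
{"name": "jog_arm", "arguments": {"commands": [[[0, 0, -0.03, 0, 0, 0, 0.7], [0, 0, -0.07, 0, 0, 0, 0.7], [0, 0, -0.11, 0, 0, 0, 0.7], [0, 0, -0.15, 0, 0, 0, 0.7], [-0.01, -0.03, -0.16, 0, 0, 0.2, 0.7], [-0.02, -0.07, -0.16, 0, 0, 0.4, 0.7], [-0.03, -0.11, -0.16, 0, 0, 0.6, 0.7], [-0.04, -0.15, -0.16, 0, 0, 0.8, 0.7], [-0.05, -0.19, -0.16, 0, 0, 1, 0.7], [-0.06, -0.23, -0.16, 0, 0, 1, 0.7]]]}}

```text
clock: 8.6
ee_pos: [370.0, -485.7, 283.0]
ee_rot: [2.578, 1.792, 0.001]
force: [-0.5, -1.2, -0.0]
width: 0.698
```

Request:
{"name": "jog_arm", "arguments": {"commands": [[[-0.02, -0.03, -0.03, 0, 0, 0.2, 0.7], [-0.05, -0.06, -0.03, 0, 0, 0.4, 0.7], [-0.08, -0.06, -0.03, 0, 0, 0.6, 0.7], [-0.09, -0.06, -0.03, 0, 0, 0.8, 0.7], [-0.09, -0.06, -0.03, 0, 0, 0.8, 0.7]]]}}

```text
clock: 9.02
ee_pos: [280.5, -551.3, 312.8]
ee_rot: [2.897, 1.209, 0.001]
force: [0.1, 0.6, 0.5]
width: 0.696
```

```bash
python3 - <<'E'
from h import *
plan((588,-387.5,124),99.9)
a,_=look('side','s9');b,D=look('top','t9')
cv2.imwrite('pics/c9.png',np.hstack([cv2.resize(a[130:300,240:360],(400,567)),cv2.resize(b[140:260,380:500],(400,400)).copy() if 0 else cv2.copyMakeBorder(cv2.resize(b[150:250,390:490],(400,400)),0,167,0,0,0)]))
cv2.imwrite('pics/t9s.png',b)
v,u=np.mgrid[0:400,0:640];P=world('top',u,v,D)
m=(u>395)&(u<440)&(v>180)&(v<225)&(P[...,2]>130)&(P[...,2]<155)&(D>0)
if m.sum()>20:print(m.sum(),P[m].mean(0).round(1),cv2.minAreaRect(P[m][:,:2].astype(np.float32)))
m=(u>215)&(u<262)&(v>190)&(v<235)&(P[...,2]>128)&(P[...,2]<145)
if m.sum()>20:print('knob',m.sum(),cv2.minEnclosingCircle(P[m][:,:2].astype(np.float32)))
E
```

```text
t 9.0167 pos [ 280.5 -551.3  312.8] F [0.1 0.6 0.5] w 59.2 j [-1.12  0.36  1.36  0.    1.42 -0.34] yaw 45.3 tilt 0.17
shift [0.3328 0.1029 0.1889] turn [ 0.005  0.004 -1.82 ]
278 [ 587.5 -386.2  137.5] ((588.2539672851562, -387.00396728515625), (27.73762321472168, 43.11357879638672), 10.57323932647705)
knob 216 ((554.067626953125, 7.474820613861084), 17.552202224731445)
```

View pics/c9.png

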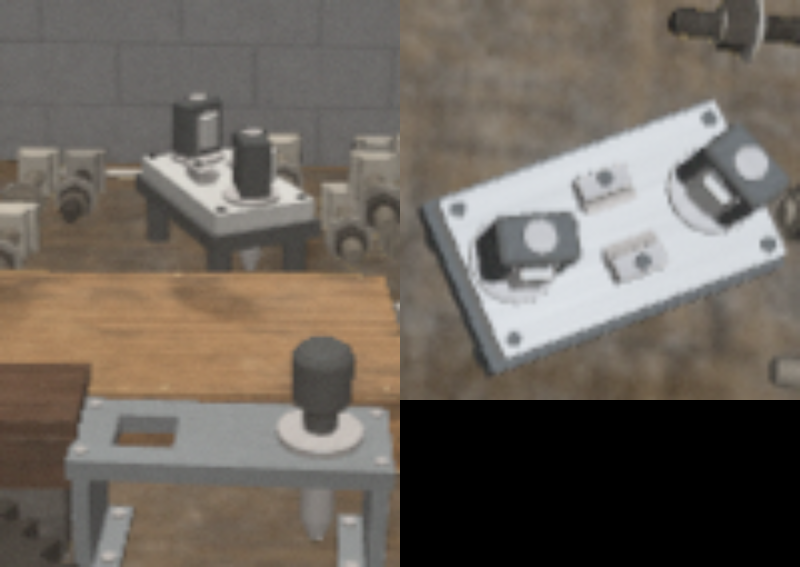

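The pin stands in the hole: its handle centre is within 1.5 mm of the hole, its top is at z 137.5 against 137.3 when it sat flanged in the rack, and the button is proud. The plain pin hasn't moved.

```bash
python3 -c "
from plant import bot,monitor
print(bot.sign_off(),monitor.observe()['clock'])"
```

```text
the job is handed in; nothing more can be done
the job is handed in; nothing more can be done
```

The ball-lock pin is in the fixture's open hole with its flange on the plate. I gripped it at 60 N across the button and lifted it out of the rack. I lowered it into the hole with the button held in until it touched (about 7 N), then let go and backed the arm away. I handed the job in at about 9.1 s of the 38 s allowed, and no verdict came back.

- **Centring:** the pin's handle measured (588.2, −387.0) against the hole at (587, −387.5), about 1.3 mm off.
- **Seating:** the handle top was at z 137.5, against 137.3 when the flange rested on the rack.
- **Button during insertion:** the jaws held at about 27 mm, so the button was flush with the handle the whole way in.
- **Button after release:** it shows standing out in both camera views. I judged that by eye and did not measure it.
- **Lock:** I did not tug on the pin to test the balls.
- **Plain pin:** it measured within 0.4 mm of its starting position, still in the rack.
- **Disagreement:** the side view put the hole 1–2 mm farther along +x than the top view. I aimed about 1 mm towards it, and the pin went in with almost no sideways force.

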